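# Cull the short pin, then draw the sagging gate bolt and hold the gate ajar

### The arm

A 6-joint arm with a two-finger parallel gripper is mounted at the origin on the work surface; the furniture and walls round the work are solid. World frame = base frame: x ahead of the robot, y to its left, z up, the work surface at z = 0. Lengths are in mm, angles in rad, forces in N, time in s.
With the tool pointing down it reaches from about 350 to 800 mm from the base axis. Payload 7.3 kg.
Tool frame: the origin (TCP) lies midway between the tips of the shut fingers; the grasp point (between the pads) lies 19 mm behind it; y points along the fingers, x is the direction in which the jaws open and shut, and the axes are right-handed (so a half turn about y gives the same grasp; the last joint's range is limited). The gripper opens to 85 mm and grips with 20 to 120 N. Pads are 22 mm wide; open, the fingers measure 114 mm over their backs; the gripper's body (76 mm by 85 mm) begins 54 mm behind the grasp point. The pads swing forward as they close: fully open they stand 13 mm farther back than shut.
Start: joints at [-1.25, 0.342, 1.524, -0, 1.275, -0.146], TCP at [236.29, -468.84, 231.322] pointing down, gripper open.
Joint ranges: [-2.53, 2.53], [-0.77, 2.02], [0.04, 2.7], [-1, 4.14], [0.28, 2.66], [-3.11, 3.11]. Speed limits (rad/s): [2.57, 2.57, 3.14, 3.14, 3.14, 3.14].

### API

Orientations are given as a 3x3 rotation matrix whose columns are the frame's x, y, z axes.
In Python, from plant import bot gives the robot as it stands.
- The arm moves only by the tool apply_moves, never from a script. Its argument "moves" is one flat list of numbers, 7 for each row, row after row: the opening, from 0 (shut) to 1 (fully open), then the shift along the tool's x, y, z in cm, then the turn, a rotation vector about the tool's x, y, z in rad. A call has 1 to 10 rows; each row is the pose to reach, as a shift and turn from the pose commanded when the call began, along the tool's axes at that moment; what a row does not reach only later rows make up. A row lasts 1/10 s, in which the tool goes at most 50 mm and 8.59 degrees, less where a joint would pass 70% of its speed; a pose out of reach is approached as far as the arm can. A call with a gripper value outside its range is refused whole. The fingers move at their own pace and stop on an object; "squeeze" is the grip in N (left out, the last holds). Time passes only in rows, so rows that repeat a pose let the fingers close. It gives the time, the measured TCP pose, the force and the opening at its end, in the units of the state.
- bot.sense(): the state, without advancing time (a new reading comes with each control period).
- bot.capture(name): name is "side" or "top"; returns the picture (400x640x3 uint8, red, green, blue); there is no depth.
- bot.camera_info(name): a dict with "vertical_fov" (degrees; the focal length in pixels is half the picture's height over the tangent of half this angle, whatever the lens; pixels are square), "cx", "cy" (the principal point, pixels), "rvec" (rotation vector, rad) and "tvec" (3), from world to camera coordinates, as OpenCV has them. Camera axes: x right, y down, z forward; pixel columns grow to the right and rows downward; lengths in mm; the calibration is good to about 2 mm. A picture is of the moment at which its call begins. camera_info takes no time and is no camera call.
- bot.hand_in(): hands the job in, once; it reports no verdict.
The state is a dict: "time": time; "joint_positions": joint angles; "dq": joint speeds; "joint_torque": joint torques, N m; "ee_pos": TCP position; "tool_rot": TCP orientation; "contact_force": force on the tool from outside, world axes, zero at the start; "torque": the same for the moment, N m; "grip_width": finger opening in mm.
Only numpy, scipy, OpenCV 4.12 (cv2) and the standard library are available. Lean on these libraries where they do the work, as an engineer would, in place of code of your own. Each camera call takes 0.05 s, during which the arm holds its last target.

### The job

Of the three pins standing on the plywood board one is too short: put it into the white beaker and leave the other two standing where they are. Then, so that the good pins can be handed through, open the little gate at the back of the bench: its barrel bolt has sagged behind the bent-up lip of the keeper, so lift the bolt by its knob, pull it back over the lip and clear of the keeper, and push the gate away from the robot, about 30 degrees open. The gate shuts itself, so finish with the gripper still holding the knob and the gate ajar; do not let go, and leave the beaker upright and the spanner, ferrule and seal ring where they are.

Things in the scene. Friction and masses are not known exactly. Their poses are not given: they have to be found in the camera images.
- gate_frame: fixed grey steel frame of the gate, standing on the bench: a sill 44 x 300 x 12 mm and two posts, the tops at z = 133 mm. Origin: centre of its underside. Its y axis runs along the closed gate, from the hinge post (y = -130 mm, on the robot's right) to the latch post (centre at y = +124 mm, front face at x = -12 mm, 40 mm wide); its -x axis points to the robot's side, where bolt and keeper are
- gate_hinge (a point): a point on the gate's upright hinge line (frame x = 0, y = -110 mm), at height 120 mm
- keeper_lip (a point): middle of the top edge, 87 mm above the bench, of the lip: the steel keeper on the front of the latch post is bent up here into a 4 mm thick, 34 mm wide plate across the bolt's way (frame x = -30, y = +106 mm). The keeper is open above
- gate (a joint): hinge of the gate leaf, rad: 0 shut, grows as the leaf (200 mm wide, bars, top at z = 120 mm) swings away from the robot, range 0 to 1.2. A spring shuts it (0.25 N m when shut, 0.5 N m at 0.5 rad). While the bolt is in the keeper the latch post stops it after about 0.03 rad
- barrel (a joint): height of the aluminium barrel plate with the bolt, m: 0 = sagged, hanging low in its slots, range 0 to 0.026 straight up; about 4 N lift it and it falls back when let go
- bolt (a joint): draw of the bolt in its barrel, m: 0 = fully in the keeper, grows along the gate towards the hinge post (frame -y when shut), range 0 to 0.055, friction about 1 N, stays where it is left. Its square nose (14 mm long, frame y from +112 to +126 mm at draw 0) reaches 14 mm below the lip's top when sagged, so the bolt cannot be drawn more than 4 mm unless lifted by more than 14 mm; beyond a draw of 22 mm the nose is past the lip, beyond 26 mm it is clear of the post
- bolt_knob (a point): middle of the bolt's upright round steel knob: 20 mm in diameter, 38 mm tall from 20 mm below to 18 mm above this point, with a 25 mm wide, 5 mm thick button on top (top 21 mm above this point). The point stands 152 mm above the bench when sagged and 30 mm in front (frame -x) of the gate's middle plane, 154 mm from the hinge line along the gate at draw 0. All else of gate and frame lies at least 19 mm below the point. It turns with the gate, and rises and slides with the bolt
- pin_a: good aluminium pin standing upright on the board: 18 mm in diameter, 66 mm tall. Origin: centre of its underside, z along the pin
- pin_b: good pin, the same as pin_a
- pin_c: the short pin, which must go: 18 mm in diameter, only 46 mm tall, in any place of the row. Origin: centre of its underside, z along the pin
- pin_board: fixed plywood board 70 x 190 x 6 mm on the bench on which the three pins stand in a row along its y axis, 70 mm apart (each up to 4 mm off). Origin: centre of its underside
- beaker: loose white beaker, open above, 58 mm across the rim, 61 mm high; the round hole is about 40 mm wide at the mouth, 30 mm at least, floor 4 mm thick. Origin: centre of its underside
- spanner: bystander: steel spanner 188 x 33 x 6 mm lying flat, origin under its middle
- ferrule: bystander: white flanged ferrule 50 mm across, 30 mm high, origin under its middle
- seal_ring: bystander: white seal ring 43 mm across, 8 mm high, lying flat, origin under its middle

How it is judged (in metres and radians):
On the way, in this order (a step that is already met when the one before it is completed fails the run):
1. the short pin is in the beaker (horizontal distance between pin_c and beaker below 0.025 m and height (world z) of pin_c below 0.03 m and angle between beaker's own z axis and vertical below 0.15 rad and contact force between the fingers and pin_c below 0.1 N), for 0.2 s.
2. the bolt is drawn over the lip, clear of the keeper (value of joint bolt above 0.027 m), for 0.1 s.
At the end, for the whole second after the job is handed in: The gate stands still, 20 to 41 degrees open (0.35 to 0.72 rad), held by the fingers on the bolt (more than 1 N), the bolt drawn more than 27 mm; the short pin is inside the upright beaker; the two good pins stand upright within 20 mm of where they stood (value of joint gate between 0.35 and 0.72 rad and velocity of joint gate between -0.08 and 0.08 rad/s and value of joint bolt above 0.027 m and contact force between the fingers and bolt above 1 N and horizontal distance between pin_c and beaker below 0.025 m and height (world z) of pin_c below 0.03 m and angle between beaker's own z axis and vertical below 0.15 rad and distance of each of pin_a, pin_b from where it was at the start of the episode below 0.02 m and angle between each of pin_a, pin_b's own z axis and vertical below 0.1 rad); the arm keeps its last pose, push and grip.
It fails at once if a good pin is knocked over (angle between any of pin_a, pin_b's own z axis and vertical above 0.6 rad).
It fails at once if the spanner, ferrule or seal ring is shoved more than 30 mm (distance of any of spanner, ferrule, seal_ring from where it was at the start of the episode above 0.03 m).
It also fails if it takes over 45 s, if anything falls off the work surface, if the arm or the gripper's body presses on something with over 40 N, if the wrist force passes 120 N, or if a joint passes its speed limit or range.

## Working session

There is one attempt and no reset: what is moved stays moved. The work goes in short steps, Python scripts to look and compute and a tool call to move; the robot and the scene stay as the last step left them, time stands still between calls to the robot, and variables do not carry over. Pictures are saved under pics/ and viewed, and the job is handed in when it is done.

Besides the shell and the picture viewer there is one more tool, called after ">>>" as name(argument=value, ...) on one line, values as JSON. apply_moves: Moves the arm, as the interface text tells. Its arguments: {"type":"object","properties":{"moves":{"type":"array","items":{"type":"number"}},"squeeze":{"type":"number"}},"required":["moves"]}

```bash
ls; mkdir -p pics
python3 - <<'E'
from plant import bot
import cv2
s=bot.sense(); print(s)
for n in("side","top"):
    im=bot.capture(n); cv2.imwrite(f"pics/{n}0.png",im[...,::-1]); print(n,bot.camera_info(n))
E
```

```text
pics
{'time': 0.0, 'joint_positions': array([-1.25000451e+00,  3.42712401e-01,  1.52505763e+00,  4.18082072e-06,
        1.27542258e+00, -1.45988137e-01]), 'dq': array([ 0.0014809 ,  0.00254711, -0.00136053, -0.00165079,  0.00217978,
        0.00088072]), 'joint_torque': array([ 6.51444352e-04, -4.33668745e+01, -2.46011281e+01, -2.21553728e-05,
        8.02983617e-03, -1.02011732e-06]), 'ee_pos': array([ 236.14742166, -468.41383732,  230.61716107]), 'tool_rot': array([[ 4.50011565e-01, -5.00699561e-04,  8.93022587e-01],
       [-8.93021325e-01,  1.51959778e-03,  4.50011781e-01],
       [-1.58235584e-03, -9.99998720e-01,  2.36701190e-04]]), 'contact_force': array([ 0.6090282 ,  0.28207412, -0.78718619]), 'torque': array([-0.03946201, -0.0366264 ,  0.02536864]), 'grip_width': 85.45467111409576}
side {'vertical_fov': 52.06798922803858, 'cx': 321.61873702973867, 'cy': 195.49747171011043, 'rvec': array([ 2.20478109, -0.04061228,  0.00378024]), 'tvec': array([-431.84786607,   90.97426914, 1170.07408199])}
top {'vertical_fov': 53.30636796509176, 'cx': 322.3362874651054, 'cy': 200.1989464689234, 'rvec': array([ 2.19443942, -2.17041423,  0.08023645]), 'tvec': array([ -14.29746629,  447.95267025, 1262.83927309])}
```

View pics/side0.png

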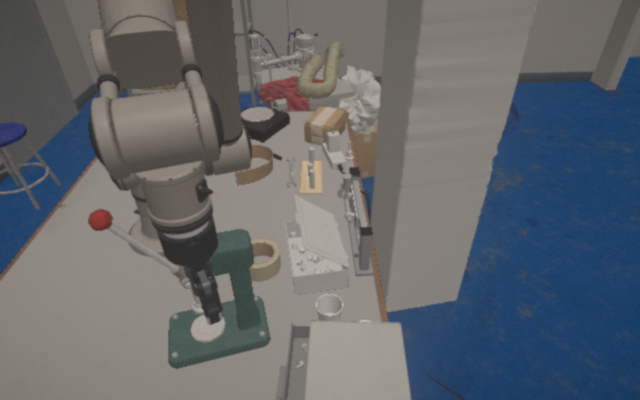

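View pics/top0.png

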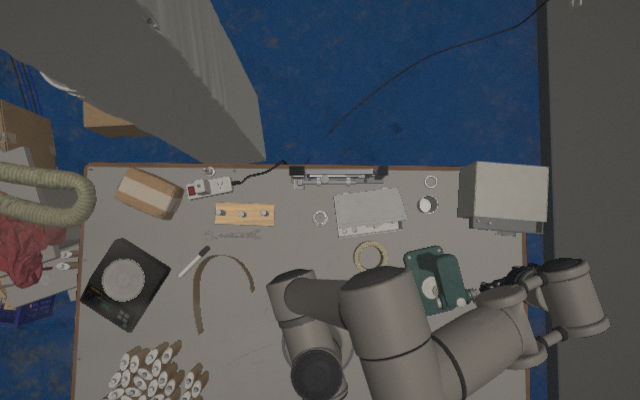

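```bash
cat > h.py <<'E'
import numpy as np, cv2
from plant import bot
class C:
    def __init__(s,n):
        i=bot.camera_info(n); f=200/np.tan(np.radians(i['vertical_fov']/2))
        s.K=np.array([[f,0,i['cx']],[0,f,i['cy']],[0,0,1]]); s.r=np.array(i['rvec']); s.t=np.array(i['tvec'])
        s.R=cv2.Rodrigues(s.r)[0]; s.c=-s.R.T@s.t
    def proj(s,p): return cv2.projectPoints(np.float64(p).reshape(-1,1,3),s.r,s.t,s.K,None)[0][:,0]
    def plane(s,uv,z):
        d=s.R.T@np.linalg.inv(s.K)@np.array([uv[0],uv[1],1.]); return s.c+d*(z-s.c[2])/d[2]
def tri(a,ua,b,ub):
    X=cv2.triangulatePoints(a.K@np.c_[a.R,a.t],b.K@np.c_[b.R,b.t],np.float64(ua).reshape(2,1),np.float64(ub).reshape(2,1)); X=X[:3,0]/X[3,0]
    return X,a.proj(X)[0]-ua,b.proj(X)[0]-ub
S=C("side");T=C("top")
def crop(src,dst,x0,y0,x1,y1,k):
    im=cv2.imread(src)[y0:y1,x0:x1]; cv2.imwrite(dst,cv2.resize(im,None,fx=k,fy=k,interpolation=cv2.INTER_CUBIC))
E
python3 - <<'E'
from h import *
print(S.c,T.c)
print("tcp",S.proj(bot.sense()['ee_pos']),T.proj(bot.sense()['ee_pos']))
for uv in [(428,205),(245,214),(290,180),(387,180),(217,214),(273,214)]: print(uv,T.plane(uv,0))
crop("pics/top0.png","pics/t1.png",180,155,340,245,5)
crop("pics/top0.png","pics/t2.png",280,155,450,245,4.7)
crop("pics/side0.png","pics/s1.png",270,130,390,230,6)
crop("pics/side0.png","pics/s2.png",280,220,400,340,5)
E
```

```text
[ 413.60409277 -901.60913943  761.49515333] [ 352.21774426  -11.8128258  1292.83879883]
tcp [[207.37787222 304.62913579]] [[495.64979251 276.24190264]]
(428, 205) [ 437.46545561 -352.87188824    0.        ]
(245, 214) [401.67116435 241.18316693   0.        ]
(290, 180) [514.34671472  97.01528088   0.        ]
(387, 180) [ 517.80334754 -219.75214927    0.        ]
(217, 214) [400.67067637 332.08973979   0.        ]
(273, 214) [402.67149933 150.29049574   0.        ]
```

View pics/t1.png

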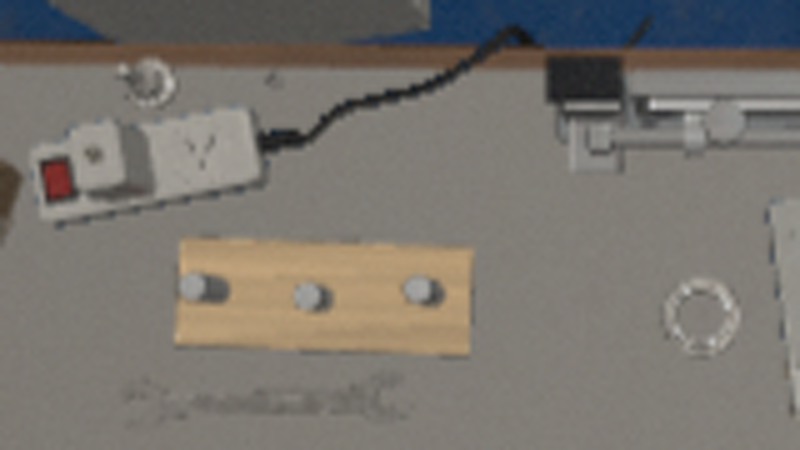

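View pics/t2.png

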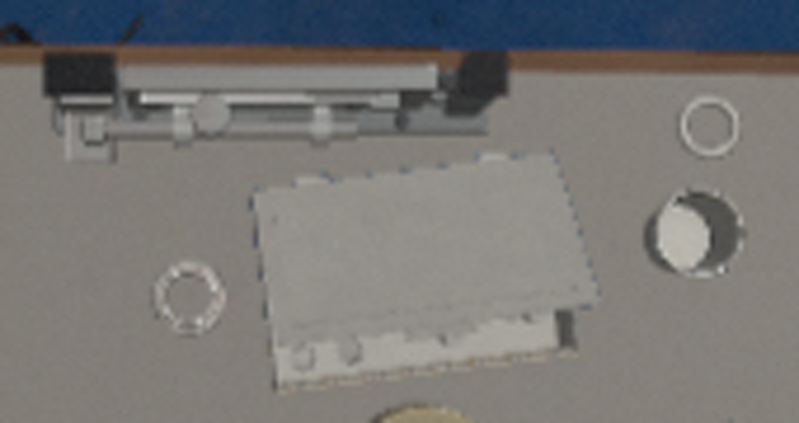

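View pics/s1.png

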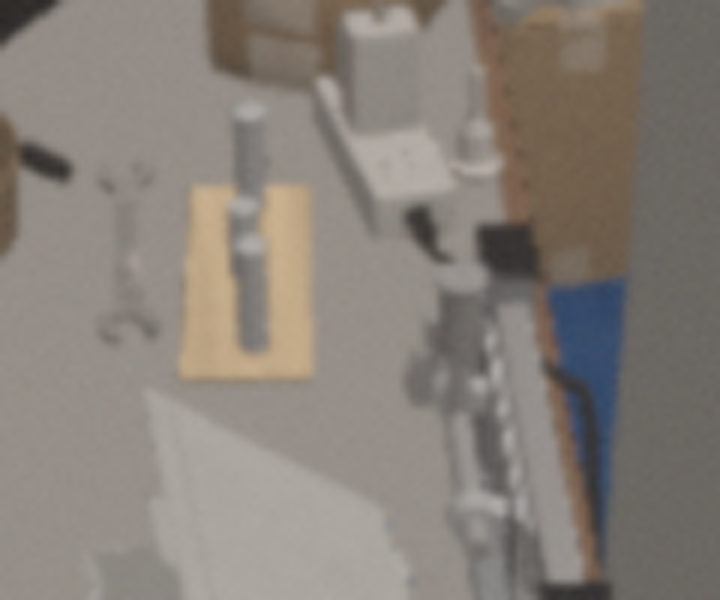

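View pics/s2.png

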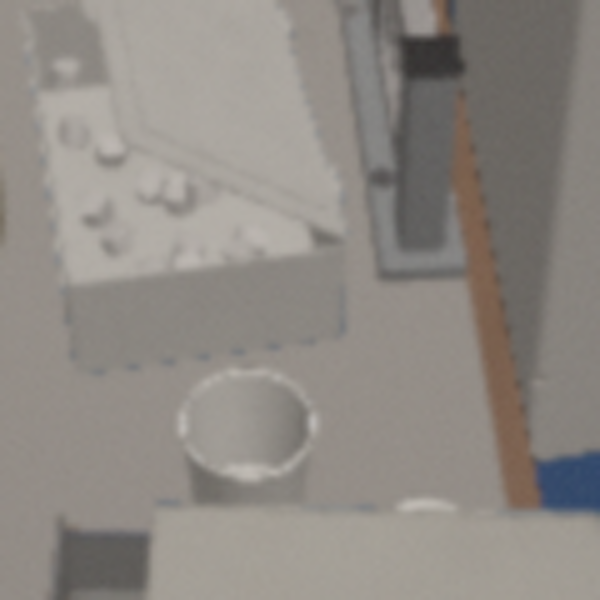

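Run:
```python
from h import *
t=[(218.6,212.2),(241.5,214.1),(263.7,212.9)]
s=[(311.7,148.3),(310.5,164.5),(311.5,170.2)]
for a,b in zip(t,s):
    for z in(52,72): print(z,T.plane(a,z)[:2].round(1),S.proj(T.plane(a,z))[0].round(1))
    print(b,tri(T,a,S,b))
# spacing etc: near pin base in side
print(S.plane((312.5,188.5),6))
print('board corners',[T.plane((180+x/5,155+y/5),6)[:2].round(1) for x,y in((180,238),(473,249),(470,354),(175,345))])
k=lambda x,y:(280+x/4.7,155+y/4.7)
print('beaker rim top',T.plane(k(699,232),61), 'side', tri(T,k(699,232),S,(280+248/5,220+424/5)))
print('knob top',T.plane(k(212,114),173), tri(T,k(212,114),S,(270+462/6,130+274/6)))
```

```text
52 [404.4 313.4] [310.5 152.2]
72 [403.5 308.2] [310.1 147.9]
(311.7, 148.3) (array([406.33594194, 308.98399211,  69.61163657]), array([-0.02451635, -0.87543338]), array([-0.74459389,  0.0663847 ]))
52 [399.3 241.9] [309.1 163.3]
72 [398.5 237.8] [308.7 158.8]
(310.5, 164.5) (array([401.5766724 , 243.14774548,  46.5096757 ]), array([-0.02072051, -0.67704558]), array([-0.60419743,  0.05272981]))
52 [403.8 172.8] [310.7 174.9]
72 [402.9 169.8] [310.3 170.1]
(311.5, 170.2) (array([404.89716982, 170.05140039,  71.26279105]), array([-0.01789671, -0.6344689 ]), array([-0.58691858,  0.05104216]))
[408.09734166 163.90409494   6.        ]
board corners [array([437.3, 334.9]), array([432.3, 145. ]), array([364.4, 145.5]), array([368.1, 335.9])]
beaker rim top [ 435.44859863 -339.03664019   61.        ] side (array([ 437.5119225 , -339.54445497,   59.04855552]), array([-0.00898136, -0.62136997]), array([-0.85173326,  0.08040469]))
knob top [495.85632819 -16.84583996 173.        ] (array([497.87522345, -16.875218  , 171.780899  ]), array([ 0.01535775, -0.65289868]), array([-0.66458348,  0.08166958]))
```

Run:
```python
from h import *
crop("pics/top0.png","pics/t3.png",284,160,394,192,7.2)
crop("pics/side0.png","pics/s3.png",335,165,375,275,5.4)
for n,c,b in(("top",T,[(285,160,310,180),(375,160,392,180)]),("side",S,[(345,163,363,182),(355,222,375,238)])):
    g=cv2.imread(f"pics/{n}0.png").max(2)
    for x0,y0,x1,y1 in b:
        m=(g[y0:y1,x0:x1]<75).astype(np.uint8)
        nn,l,st,ce=cv2.connectedComponentsWithStats(m)
        for i in range(1,nn):
            if st[i][4]>20:
                uv=ce[i]+[x0,y0]; print(n,uv,st[i],c.plane(uv,133).round(1))
```

```text
top [296.32638889 170.15277778] [  4   6  16  10 144] [527.   67.7 133. ]
top [380.90140845 172.11267606] [  0   6  13  14 142] [ 523.9 -180.5  133. ]
side [354.58823529 171.41176471] [ 5  5 10  8 68] [528.3  62.1 133. ]
side [365.94382022 231.16853933] [ 5  5 13  9 89] [ 530.3 -191.5  133. ]
```

View pics/t3.png

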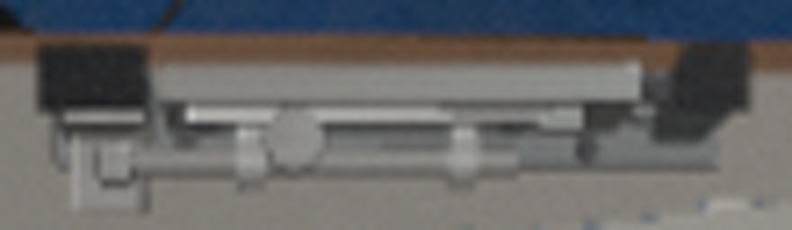

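View pics/s3.png

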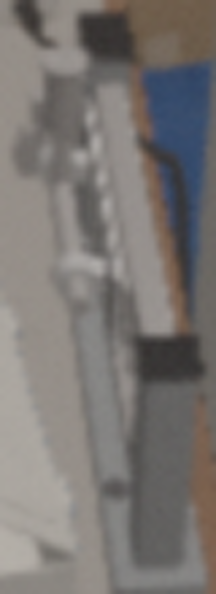

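```bash
python3 - <<'E'
from h import *
print('box',tri(T,(460,218),S,(310,322)))
print('box2',tri(T,(473,162.5),S,(402,322)))
print('press',tri(T,(432,248),S,(235,234)))
print('partsbox lid top',[T.plane(p,60).round() for p in((334,195),(398,188),(407,218),(340,235))], tri(T,(334,195),S,(297,197)))
for z in(0,100,200,300): print(T.plane((430,280),z).round(),T.plane((265,160),z).round())
E
python3 - <<'E'
import sys; sys.path.insert(0,'.')
open('go.py','w').write('''
from h import *
import sys
from scipy.spatial.transform import Rotation as Ro
# go.py x y z yaw(deg of tool x)  -> shift/turn from present measured pose
x,y,z,a=map(float,sys.argv[1:5]); a=np.radians(a)
s=bot.sense(); R=s['tool_rot']; p=s['ee_pos']
X=np.array([np.cos(a),np.sin(a),0]);Y=np.array([0,0,-1.]);G=np.c_[X,Y,np.cross(X,Y)]
print('pos',p.round(1),'yaw',np.degrees(np.arctan2(R[1,0],R[0,0])).round(2),'t',s['time'],'grip',s['grip_width'],'F',s['contact_force'].round(1))
print('shift cm',(R.T@(np.array([x,y,z])-p)/10).round(2),'turn',Ro.from_matrix(R.T@G).as_rotvec().round(3))
''')
E
python3 go.py 450 -200 320 -20; python3 go.py 236 -469 320 -63
```

```text
box (array([ 395.68050586, -418.55687634,  109.31962091]), array([-0.03587976, -1.02431667]), array([-1.50844173,  0.11039203]))
box2 (array([ 559.43826865, -448.76506162,  140.46133317]), array([ 0.14231375, -1.8443387 ]), array([-2.77477125,  0.42796672]))
press (array([ 284.08269429, -305.95948485,  239.31824733]), array([2.65135625, 9.43884343]), array([13.02911638, -1.31618674]))
partsbox lid top [array([461., -45.,  60.]), array([ 485., -244.,   60.]), array([ 393., -272.,   60.]), array([338., -65.,  60.])] (array([414.10478804, -51.23274274, 143.81560481]), array([ 2.65974264, 13.79652451]), array([17.55234398, -3.87379495]))
[ 197. -357.    0.] [579. 180.   0.]
[ 209. -330.  100.] [562. 165. 100.]
[ 221. -304.  200.] [544. 150. 200.]
[ 233. -277.  300.] [527. 136. 300.]
pos [ 236.2 -468.5  230.7] yaw -63.25 t 0.1 grip 85.3371912511686 F [ 1.1  0.7 -0.5]
shift cm [-14.36  -8.91  31.18] turn [-0.001 -0.755 -0.001]
pos [ 236.2 -468.5  230.7] yaw -63.25 t 0.1 grip 85.3371912511686 F [ 1.1  0.7 -0.5]
shift cm [ 0.03 -8.93 -0.04] turn [-0.    -0.004 -0.001]
```

```bash
python3 go.py 460 -170 350 -20; python3 go.py 400.5 242.5 350 0;python3 go.py 400.5 242.5 150 0
```

```text
pos [ 236.2 -468.5  230.7] yaw -63.25 t 0.1 grip 85.3371912511686 F [ 1.1  0.7 -0.5]
shift cm [-16.6  -11.9   33.42] turn [-0.001 -0.755 -0.001]
pos [ 236.2 -468.5  230.7] yaw -63.25 t 0.1 grip 85.3371912511686 F [ 1.1  0.7 -0.5]
shift cm [-56.11 -11.85  46.67] turn [-1.000e-03 -1.104e+00 -1.000e-03]
pos [ 236.2 -468.5  230.7] yaw -63.25 t 0.1 grip 85.3371912511686 F [ 1.1  0.7 -0.5]
shift cm [-56.08   8.15  46.67] turn [-1.000e-03 -1.104e+00 -1.000e-03]
```

>>> apply_moves(moves=[1,0,-12,0,0,0,0,1,0,-12,0,0,0,0,1,0,-12,0,0,0,0,1,-17,-12,33.4,0,-0.75,0,1,-17,-12,33.4,0,-0.75,0,1,-17,-12,33.4,0,-0.75,0,1,-17,-12,33.4,0,-0.75,0,1,-17,-12,33.4,0,-0.75,0,1,-17,-12,33.4,0,-0.75,0,1,-17,-12,33.4,0,-0.75,0])

```text
time: 1.1
ee_pos: [444.1, -184.8, 351.1]
tool_rot: [[0.938, -0.0, 0.347], [-0.347, 0.0, 0.938], [-0.0, -1.0, -0.0]]
contact_force: [0.8, -0.8, -0.2]
grip_width: 85.3
```

>>> apply_moves(moves=[1,0,0,0,0,0,0])

```text
time: 1.2
ee_pos: [445.8, -181.7, 350.9]
tool_rot: [[0.941, 0.0, 0.34], [-0.34, 0.002, 0.941], [-0.0, -1.0, 0.002]]
contact_force: [0.3, -0.5, -0.8]
grip_width: 85.1
```

```bash
python3 go.py 400.5 242.5 350 0;python3 go.py 400.5 242.5 160 0
```

```text
pos [ 445.8 -181.7  350.9] yaw -19.86 t 1.2 grip 85.05326095576451 F [ 0.3 -0.5 -0.8]
shift cm [-18.67   0.18  38.36] turn [-0.002 -0.347  0.   ]
pos [ 445.8 -181.7  350.9] yaw -19.86 t 1.2 grip 85.05326095576451 F [ 0.3 -0.5 -0.8]
shift cm [-18.67  19.18  38.32] turn [-0.002 -0.347  0.   ]
```

>>> apply_moves(moves=[1,-18.7,0,38.4,0,-0.347,0,1,-18.7,0,38.4,0,-0.347,0,1,-18.7,0,38.4,0,-0.347,0,1,-18.7,0,38.4,0,-0.347,0,1,-18.7,0,38.4,0,-0.347,0,1,-18.7,0,38.4,0,-0.347,0,1,-18.7,0,38.4,0,-0.347,0,1,-18.7,0,38.4,0,-0.347,0,1,-18.7,0,38.4,0,-0.347,0,1,-18.7,0,38.4,0,-0.347,0])

```text
time: 2.2
ee_pos: [400.4, 240.6, 350.6]
tool_rot: [[1.0, -0.001, 0.003], [-0.003, 0.0, 1.0], [-0.001, -1.0, 0.0]]
contact_force: [0.1, -0.7, -0.2]
grip_width: 85.6
```

```bash
python3 go.py 400.5 242.5 120 0
python3 - <<'E'
from h import *
for n in("side","top"):
    cv2.imwrite(f"pics/{n}1.png",bot.capture(n)[...,::-1])
crop("pics/side1.png","pics/s4.png",260,60,380,220,3.7)
crop("pics/top1.png","pics/t4.png",160,140,340,270,4.4)
E
```

```text
pos [400.4 240.6 350.6] yaw -0.17 t 2.2 grip 85.60961210278406 F [ 0.1 -0.7 -0.2]
shift cm [ 0.03 23.06  0.19] turn [-0.    -0.003 -0.001]
```

View pics/s4.png

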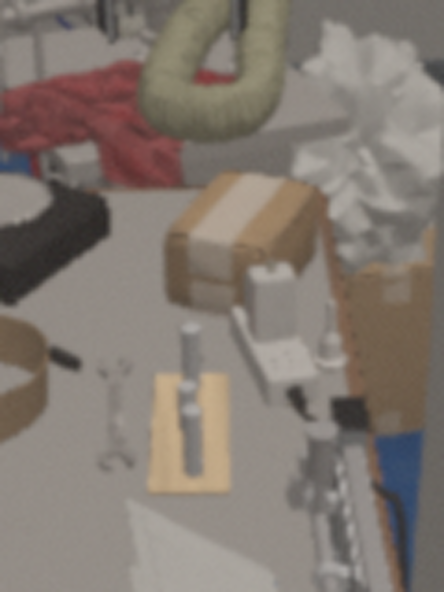

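View pics/t4.png

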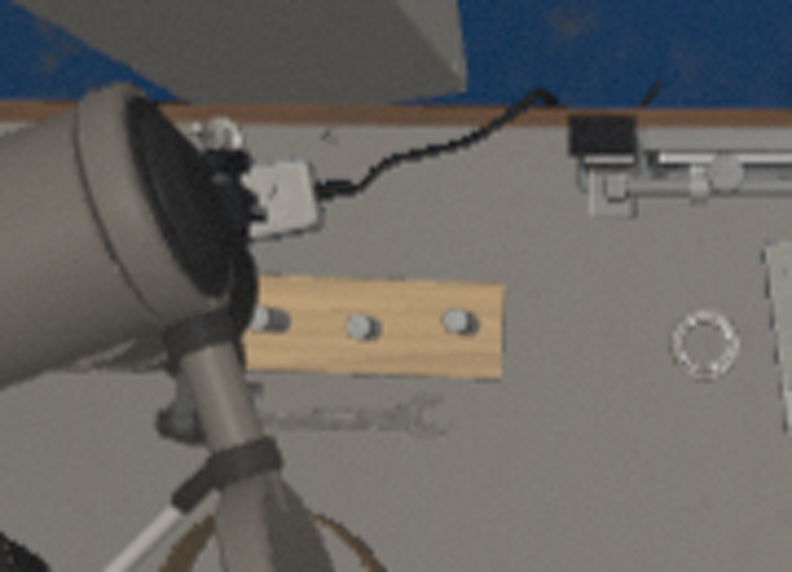

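```bash
python3 -c "
from h import *
p=bot.sense()['ee_pos'];print(p,S.proj(p),T.proj(p),bot.sense()['joint_positions'])"
```

```text
[401.04945686 237.89560547 350.83260905] [[306.60317232  74.28124228]] [[217.54375397 208.29264178]] [ 3.71363484e-01  1.63477088e-01  1.43772488e+00 -8.17833333e-04
  1.54152166e+00  3.77392658e-01]
```

View pics/side1.png

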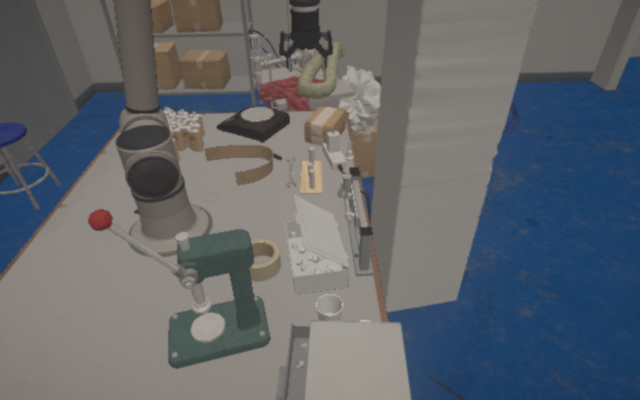

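View pics/top1.png

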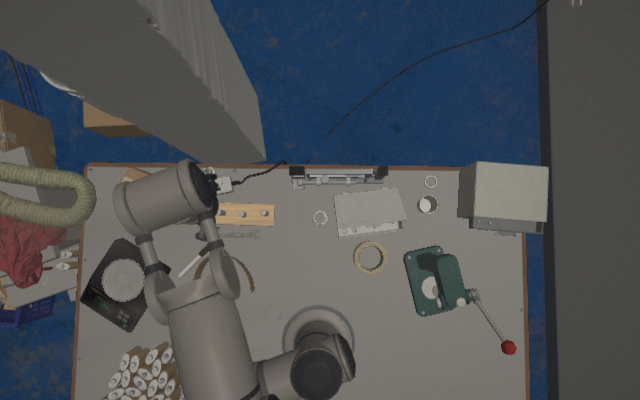

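>>> apply_moves(moves=[0.7,0,23,0.4,0,0,0,0.7,0,23,0.4,0,0,0,0.7,0,23,0.4,0,0,0,0.7,0,23,0.4,0,0,0,0.7,0,23,0.4,0,0,0,0.7,0,23,0.4,0,0,0,0.7,0,23,0.4,0,0,0])

```text
time: 3.0
ee_pos: [402.0, 241.3, 122.0]
tool_rot: [[1.0, 0.0, 0.009], [-0.009, -0.0, 1.0], [0.0, -1.0, -0.0]]
contact_force: [0.2, 0.2, 1.8]
grip_width: 59.9
```

```bash
python3 go.py 400.5 242.5 36 0
python3 - <<'E'
from h import *
for n in("side","top"):
    cv2.imwrite(f"pics/{n}2.png",bot.capture(n)[...,::-1])
crop("pics/side2.png","pics/s5.png",250,90,370,210,5)
crop("pics/top2.png","pics/t5.png",160,140,340,270,4.4)
E
```

```text
pos [402.  241.3 122. ] yaw -0.5 t 3.0 grip 59.9444032781465 F [0.2 0.2 1.8]
shift cm [-0.15  8.6   0.12] turn [ 0.    -0.009  0.   ]
```

View pics/s5.png

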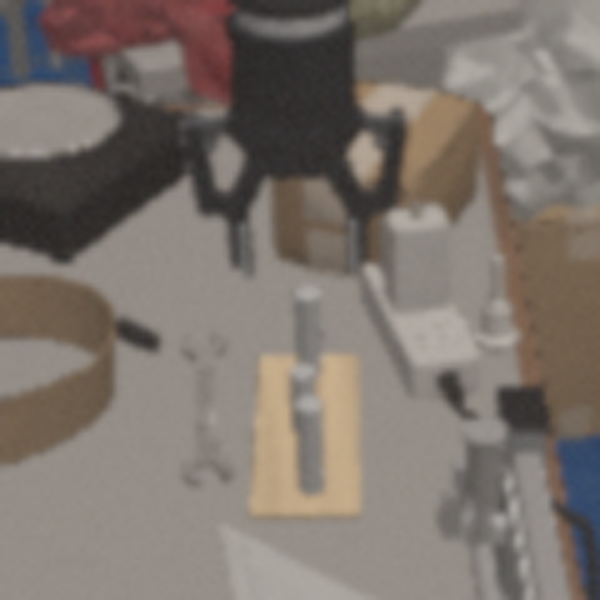

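View pics/t5.png

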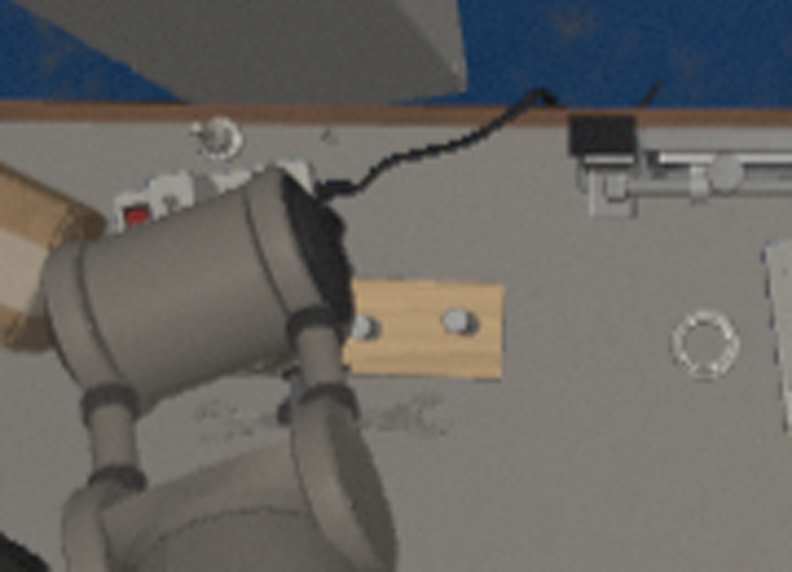

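>>> apply_moves(moves=[0.7,-0.1,4,0.1,0,-0.009,0,0.7,-0.1,8.6,0.1,0,-0.009,0,0.7,-0.1,8.6,0.1,0,-0.009,0,0.7,-0.1,8.6,0.1,0,-0.009,0,0,-0.1,8.6,0.1,0,-0.009,0,0,-0.1,8.6,0.1,0,-0.009,0,0,-0.1,8.6,0.1,0,-0.009,0,0,-0.1,8.6,0.1,0,-0.009,0,0,-0.1,8.6,0.1,0,-0.009,0], squeeze=40)

```text
time: 4.0
ee_pos: [401.4, 243.8, 37.2]
tool_rot: [[1.0, 0.004, -0.002], [0.002, 0.001, 1.0], [0.004, -1.0, 0.001]]
contact_force: [-0.1, -0.4, 9.4]
grip_width: 15.8
```

```bash
python3 go.py 400.5 242.5 200 0
python3 - <<'E'
from h import *
for n in("side",):
    cv2.imwrite(f"pics/{n}3.png",bot.capture(n)[...,::-1])
crop("pics/side3.png","pics/s6.png",250,90,370,210,5)
E
```

```text
pos [401.4 243.8  37.2] yaw 0.12 t 4.0 grip 15.790873737256177 F [-0.1 -0.4  9.4]
shift cm [ -0.03 -16.28  -0.11] turn [-0.001  0.002  0.004]
```

View pics/s6.png

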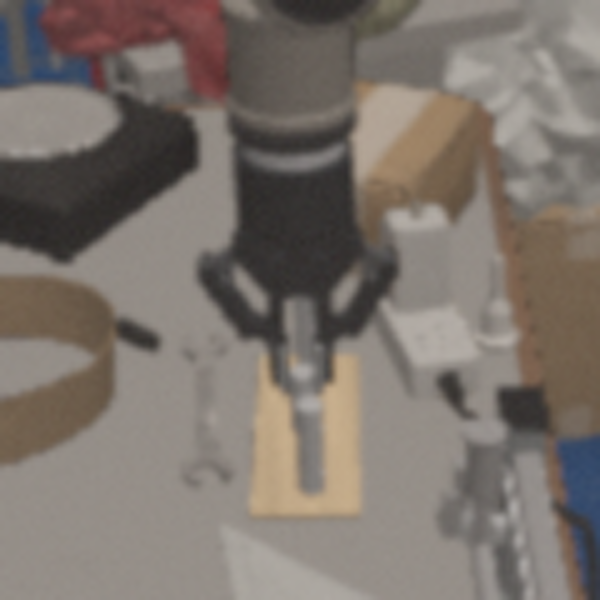

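>>> apply_moves(moves=[0,0,-2,0,0,0,0,0,0,-5,0,0,0,0,0,0,-9,0,0,0,0,0,0,-13,0,0,0,0,0,0,-16,0,0,0,0,0,0,-16,0,0,0,0], squeeze=60)

```text
time: 4.65
ee_pos: [402.3, 244.3, 200.2]
tool_rot: [[1.0, 0.009, -0.002], [0.002, 0.004, 1.0], [0.009, -1.0, 0.004]]
contact_force: [1.1, 0.4, -1.3]
grip_width: 15.1
```

```bash
python3 go.py 400.5 242.5 330 0
python3 - <<'E'
from h import *
for n in("side","top"):
    cv2.imwrite(f"pics/{n}4.png",bot.capture(n)[...,::-1])
crop("pics/side4.png","pics/s7.png",250,90,370,210,5)
E
```

```text
pos [402.3 244.3 200.2] yaw 0.13 t 4.65 grip 15.145660029540224 F [ 1.1  0.4 -1.3]
shift cm [ -0.06 -12.98  -0.13] turn [-0.004  0.002  0.009]
```

View pics/s7.png

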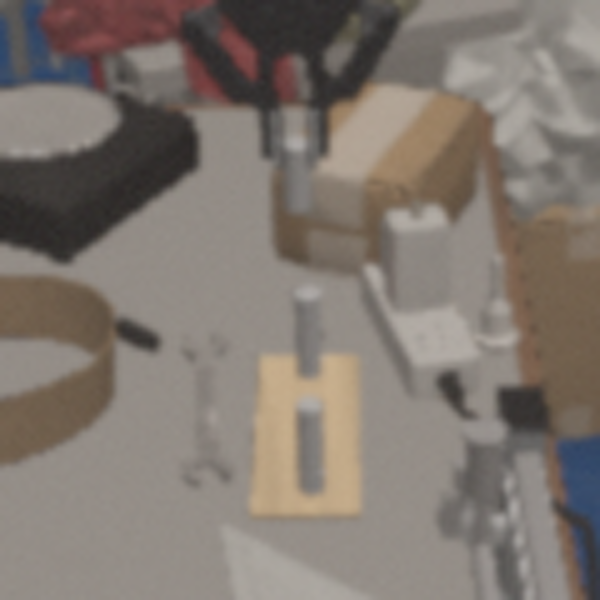

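```bash
python3 - <<'E'
from h import *
for z in range(155,180,4): print(z,S.proj((402,244,z))[0].round(1))
E
python3 go.py 436.5 -339.3 330 0
```

```text
155 [309.  134.9]
159 [309.  133.8]
163 [308.9 132.7]
167 [308.9 131.5]
171 [308.9 130.3]
175 [308.8 129.2]
179 [308.8 128. ]
pos [400.1 243.4 196.1] yaw 0.12 t 4.75 grip 15.433312835627664 F [-0.6 -0.4 -0.8]
shift cm [  3.54 -13.42 -58.27] turn [-0.001  0.002  0.002]
```

>>> apply_moves(moves=[0,0,-5,0,0,0,0,0,0,-10,0,0,0,0,0,0,-13,-2,0,0,0,0,3.5,-13,-58.2,0,0,0,0,3.5,-13,-58.2,0,0,0,0,3.5,-13,-58.2,0,0,0,0,3.5,-13,-58.2,0,0,0,0,3.5,-13,-58.2,0,0,0,0,3.5,-13,-58.2,0,0,0,0,3.5,-13,-58.2,0,0,0])

```text
time: 5.75
ee_pos: [421.8, -127.8, 324.0]
tool_rot: [[1.0, -0.002, -0.002], [0.002, 0.001, 1.0], [-0.002, -1.0, 0.001]]
contact_force: [1.1, 0.2, -0.5]
grip_width: 15.2
```

```bash
python3 go.py 436.5 -339.3 330 0
```

```text
pos [ 421.8 -127.8  324. ] yaw 0.1 t 5.75 grip 15.232011015172768 F [ 1.1  0.2 -0.5]
shift cm [  1.43  -0.63 -21.16] turn [-0.001  0.002 -0.002]
```

>>> apply_moves(moves=[0,1.4,0,-20,0,0,0,0,1.4,0,-20,0,0,0,0,1.4,0,-20,0,0,0,0,1.4,0,-20,0,0,0,0,1.4,0,-20,0,0,0,0,1.4,0,-20,0,0,0,0,1.4,0,-20,0,0,0])

```text
time: 6.45
ee_pos: [436.9, -324.9, 324.4]
tool_rot: [[1.0, -0.001, -0.002], [0.002, 0.002, 1.0], [-0.001, -1.0, 0.002]]
contact_force: [0.1, 0.0, -1.3]
grip_width: 15.5
```

```bash
python3 go.py 436.5 -339.3 130 0
```

```text
pos [ 436.9 -324.9  324.4] yaw 0.14 t 6.45 grip 15.502553252976753 F [ 0.1  0.  -1.3]
shift cm [-1.000e-02  1.944e+01 -1.470e+00] turn [-0.002  0.002 -0.001]
```

>>> apply_moves(moves=[0,0,0,-1.5,0,0,0,0,0,5,-1.5,0,0,0,0,0,10,-1.5,0,0,0,0,0,15,-1.5,0,0,0,0,0,19.4,-1.5,0,0,0,0,0,19.4,-1.5,0,0,0,0,0,19.4,-1.5,0,0,0])

```text
time: 7.15
ee_pos: [437.6, -341.2, 132.4]
tool_rot: [[1.0, 0.0, -0.003], [0.003, -0.0, 1.0], [0.0, -1.0, -0.0]]
contact_force: [0.5, -1.0, -0.1]
grip_width: 15.5
```

```bash
python3 go.py 436.5 -339.3 64 0;  python3 - <<'E'
from h import *
for n in("side","top"):
    cv2.imwrite(f"pics/{n}5.png",bot.capture(n)[...,::-1])
crop("pics/side5.png","pics/s8.png",270,220,390,340,5)
crop("pics/top5.png","pics/t8.png",370,140,490,260,5)
E
```

```text
pos [ 437.6 -341.2  132.4] yaw 0.16 t 7.15 grip 15.481758395372117 F [ 0.5 -1.  -0.1]
shift cm [-0.11  6.84  0.19] turn [0.    0.003 0.   ]
```

View pics/s8.png

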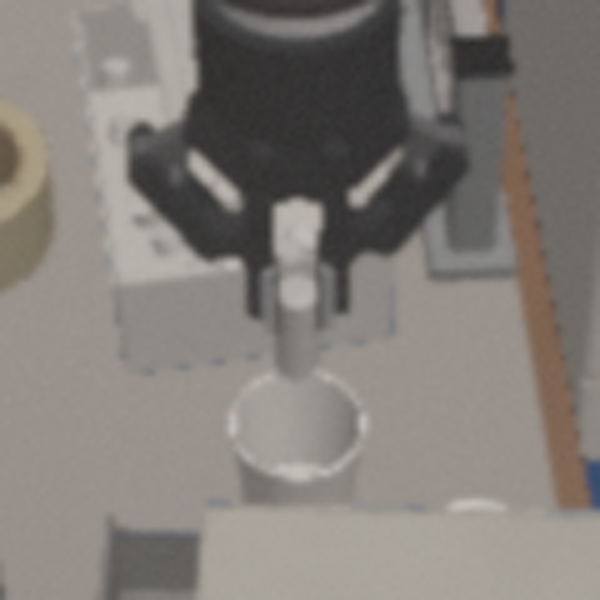

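View pics/t8.png

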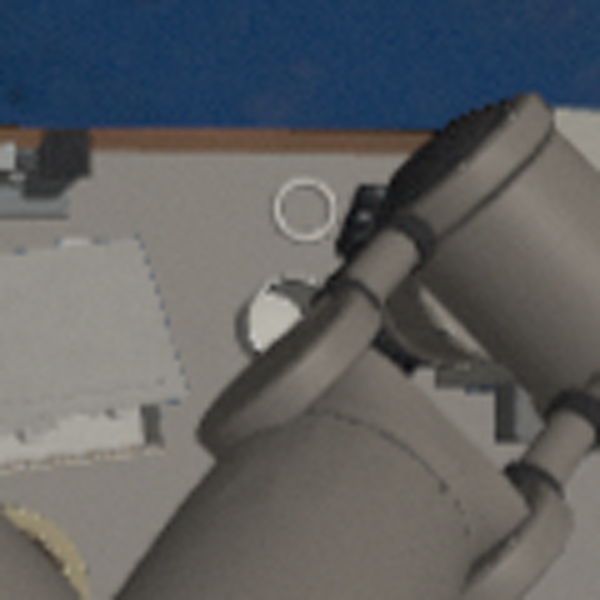

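Run:
```python
from h import *
print(S.proj([(437.6,-350,99),(437.6,-341,99),(437.6,-341,145)]), 'obs bottom',270+297/5,220+380/5,'top',270+297/5,220+290/5)
```

```text
[[328.98515025 296.36500777]
 [328.78793718 292.91560302]
 [328.7481376  277.60449905]] obs bottom 329.4 296.0 top 329.4 278.0
```

>>> apply_moves(moves=[0,0,2,0.1,0,0,0,0,0,4,0.1,0,0,0,0,0,6,0.1,0,0,0,0,0,6.6,0.1,0,0,0,0,0,6.6,0.1,0,0,0])

```text
time: 7.75
ee_pos: [437.6, -340.5, 66.5]
tool_rot: [[1.0, 0.001, -0.002], [0.002, -0.001, 1.0], [0.001, -1.0, -0.001]]
contact_force: [0.1, -0.3, 0.1]
grip_width: 15.0
```

```bash
python3 go.py 436.5 -339.3 64 0;  python3 - <<'E'
from h import *
for n in("side",):
    cv2.imwrite(f"pics/{n}6.png",bot.capture(n)[...,::-1])
crop("pics/side6.png","pics/s9.png",270,220,390,340,5)
E
```

```text
pos [ 437.6 -340.5   66.5] yaw 0.12 t 7.75 grip 15.022288614529433 F [ 0.1 -0.3  0.1]
shift cm [-0.11  0.25  0.12] turn [0.001 0.002 0.001]
```

View pics/s9.png

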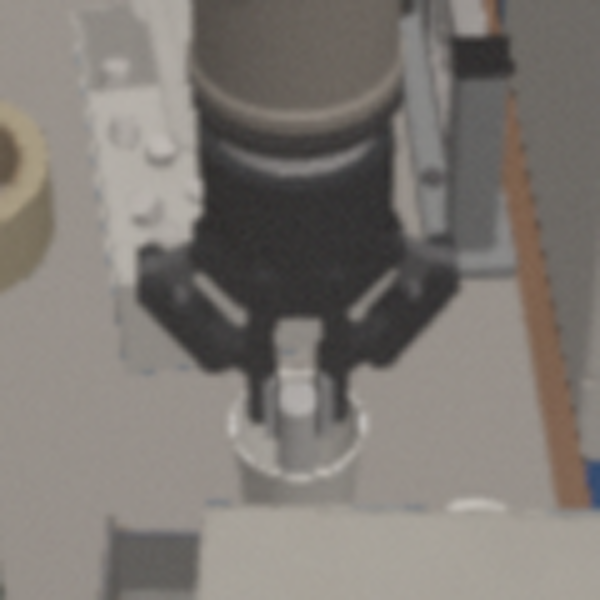

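>>> apply_moves(moves=[0.5,0,0,0,0,0,0,0.5,0,0,0,0,0,0,0.5,0,0,0,0,0,0,0.5,0,0,0,0,0,0,0.5,0,-4,0,0,0,0,0.5,0,-8,0,0,0,0,0.5,0,-13,0,0,0,0,0.5,0,-18,0,0,0,0,0.5,0,-22,0,0,0,0,0.5,0,-22,0,0,0,0])

```text
time: 8.8
ee_pos: [438.7, -341.5, 292.0]
tool_rot: [[1.0, 0.009, -0.002], [0.002, -0.009, 1.0], [0.009, -1.0, -0.009]]
contact_force: [0.8, 0.2, -0.7]
grip_width: 42.9
```

```bash
python3 go.py 500 -17 300 90;python3 go.py 500 -17 300 0;  python3 - <<'E'
from h import *
for n in("side","top"):
    cv2.imwrite(f"pics/{n}7.png",bot.capture(n)[...,::-1])
crop("pics/side7.png","pics/s10.png",270,160,390,340,4)
crop("pics/top7.png","pics/t10.png",280,155,450,245,4.7)
E
```

```text
pos [ 438.7 -341.5  292. ] yaw 0.13 t 8.8 grip 42.90049989915006 F [ 0.8  0.2 -0.7]
shift cm [ 6.2  -1.04 32.43] turn [ 0.014 -1.569 -0.   ]
pos [ 438.7 -341.5  292. ] yaw 0.13 t 8.8 grip 42.90049989915006 F [ 0.8  0.2 -0.7]
shift cm [ 6.2  -1.04 32.43] turn [0.009 0.002 0.009]
```

View pics/s10.png

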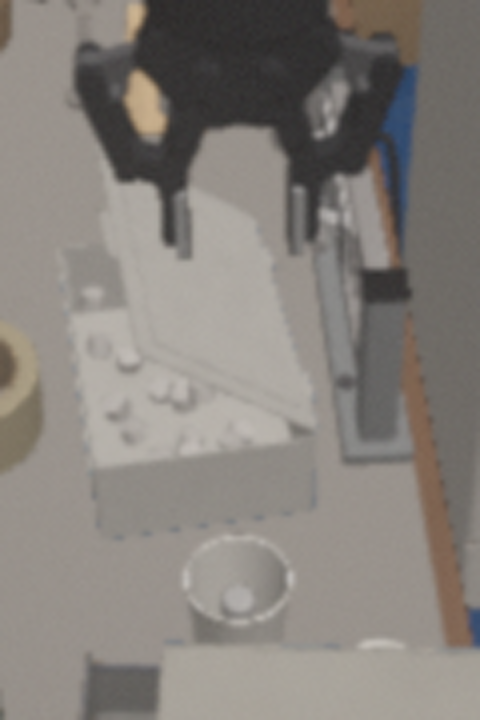

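View pics/t10.png

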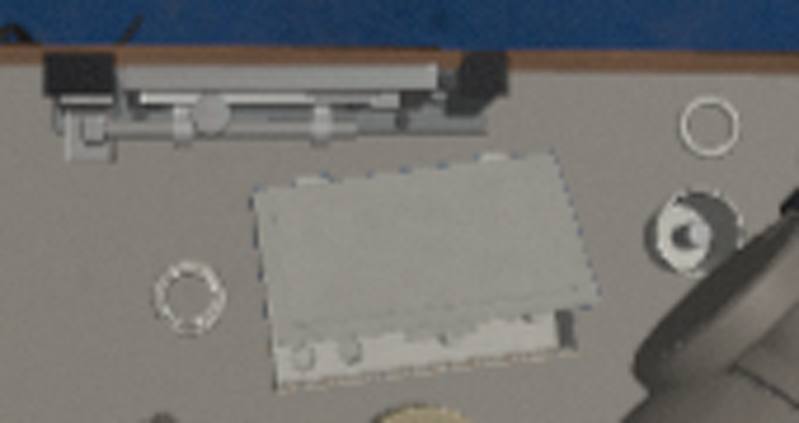

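Run:
```python
from h import *
k=lambda x,y:(280+x/4.7,155+y/4.7)
for n,t,s in(('A',k(256,190),(334,215)),('B',k(553,152),(348,267.4)),('C',k(600,302),(306,248)),('D',k(280,345),(295,196))):
    r=tri(T,t,S,s); print(n,r[0].round(),r[1].round(1),r[2].round(1))
```

```text
A [462. -47.  66.] [ 0.  -0.9] [-0.9  0.1]
B [ 486. -242.   68.] [-0.   0.1] [ 0.1 -0. ]
C [ 389. -255.  146.] [-0.  -1.1] [-1.4  0.1]
D [361. -60. 143.] [-0.  -1.1] [-1.2  0.1]
```

```bash
python3 go.py 497 -17 290 0
```

```text
pos [ 437.1 -340.   286.1] yaw 0.11 t 8.9 grip 42.447666969387924 F [ 1.  -0.2 -1.3]
shift cm [ 6.05 -0.43 32.29] turn [0.001 0.002 0.001]
```

>>> apply_moves(moves=[0.6,5.9,0,32.4,0,0,0,0.6,5.9,0,32.4,0,0,0,0.6,5.9,0,32.4,0,0,0,0.6,5.9,0,32.4,0,0,0,0.6,5.9,0,32.4,0,0,0,0.6,5.9,0,32.4,0,0,0,0.6,5.9,0,32.4,0,0,0,0.6,5.9,0,32.4,0,0,0,0.6,5.9,0,32.4,0,0,0])

```text
time: 9.8
ee_pos: [494.8, -15.4, 283.8]
tool_rot: [[1.0, -0.003, -0.004], [0.004, 0.0, 1.0], [-0.003, -1.0, 0.0]]
contact_force: [-0.3, -0.5, -0.1]
grip_width: 51.0
```

```bash
python3 go.py 497 -17 195 0
```

```text
pos [494.8 -15.4 283.8] yaw 0.22 t 9.8 grip 50.982807905425794 F [-0.3 -0.5 -0.1]
shift cm [ 0.25  8.88 -0.16] turn [-0.     0.004 -0.003]
```

Down to z≈195 and look.

>>> apply_moves(moves=[0.6,0.2,4,-0.1,0,0,0,0.6,0.2,8.8,-0.1,0,0,0,0.6,0.2,8.8,-0.1,0,0,0,0.6,0.2,8.8,-0.1,0,0,0])

```text
time: 10.2
ee_pos: [497.2, -17.9, 197.4]
tool_rot: [[1.0, -0.002, -0.0], [0.0, 0.0, 1.0], [-0.002, -1.0, 0.0]]
contact_force: [0.9, -0.3, 0.5]
grip_width: 51.2
```

```bash
python3 go.py 497 -17 143 0;python3 - <<'E'
from h import *
for n in("side","top"):
    cv2.imwrite(f"pics/{n}8.png",bot.capture(n)[...,::-1])
crop("pics/side8.png","pics/s11.png",290,120,400,270,4)
crop("pics/top8.png","pics/t11.png",270,145,400,245,5)
E
```

```text
pos [497.2 -17.9 197.4] yaw 0.02 t 10.2 grip 51.20135077279257 F [ 0.9 -0.3  0.5]
shift cm [-0.01  5.44  0.09] turn [-0.     0.    -0.002]
```

View pics/s11.png

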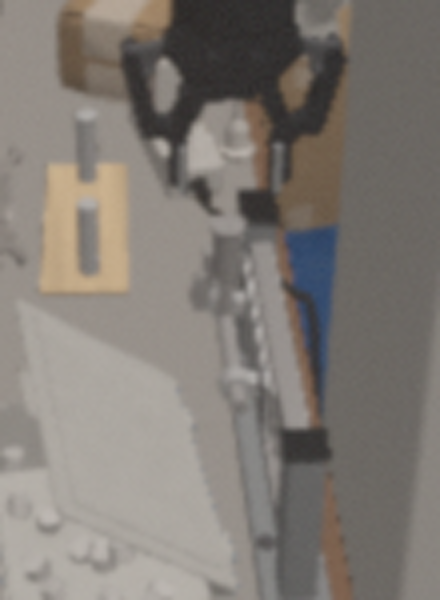

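View pics/t11.png

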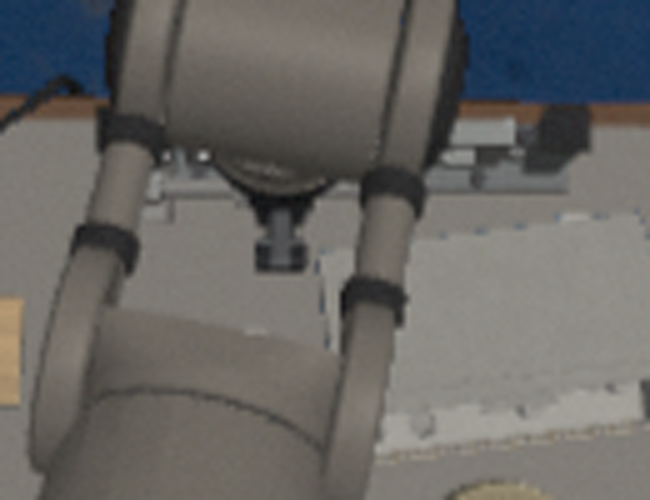

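>>> apply_moves(moves=[0.6,0,3,0.1,0,0,0,0.6,0,5.4,0.1,0,0,0,0.6,0,5.4,0.1,0,0,0,0,0,5.4,0.1,0,0,0,0,0,5.4,0.1,0,0,0,0,0,5.4,0.1,0,0,0,0,0,5.4,0.1,0,0,0,0,0,5.4,0.1,0,0,0,0,0,5.4,0.1,0,0,0], squeeze=60)

```text
time: 11.2
ee_pos: [498.5, -16.1, 145.6]
tool_rot: [[1.0, 0.004, -0.002], [0.002, -0.001, 1.0], [0.004, -1.0, -0.001]]
contact_force: [-1.9, -0.1, 5.6]
grip_width: 21.7
```

```bash
python3 go.py 497 -17 163 0;python3 - <<'E'
from h import *
for n in("side",):
    cv2.imwrite(f"pics/{n}9.png",bot.capture(n)[...,::-1])
crop("pics/side9.png","pics/s12.png",290,120,400,270,4)
E
```

```text
pos [498.5 -16.1 145.6] yaw 0.12 t 11.2 grip 21.739490880064597 F [-1.9 -0.1  5.6]
shift cm [-0.15 -1.74 -0.09] turn [0.001 0.002 0.004]
```

View pics/s12.png

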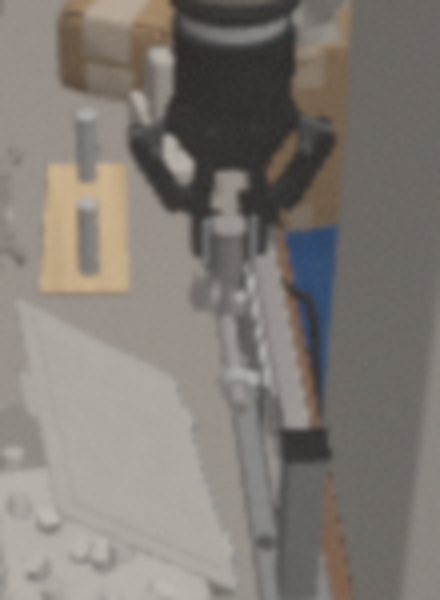

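>>> apply_moves(moves=[0,0,-0.5,0,0,0,0,0,0,-1,0,0,0,0,0,0,-1.5,0,0,0,0,0,0,-2,0,0,0,0,0,0,-2,0,0,0,0], squeeze=80)

```text
time: 11.75
ee_pos: [497.8, -15.9, 164.1]
tool_rot: [[1.0, 0.001, -0.002], [0.002, -0.0, 1.0], [0.001, -1.0, -0.0]]
contact_force: [1.9, -1.8, -2.7]
grip_width: 21.0
```

```bash
python3 go.py 497 -17 163 0;python3 - <<'E'
from h import *
for n in("side",):
    cv2.imwrite(f"pics/{n}10.png",bot.capture(n)[...,::-1])
crop("pics/side10.png","pics/s13.png",290,120,400,270,4)
E
```

```text
pos [497.8 -15.9 164.1] yaw 0.12 t 11.75 grip 20.988844420682288 F [ 1.9 -1.8 -2.7]
shift cm [-0.08  0.11 -0.11] turn [0.    0.002 0.001]
```

View pics/s13.png

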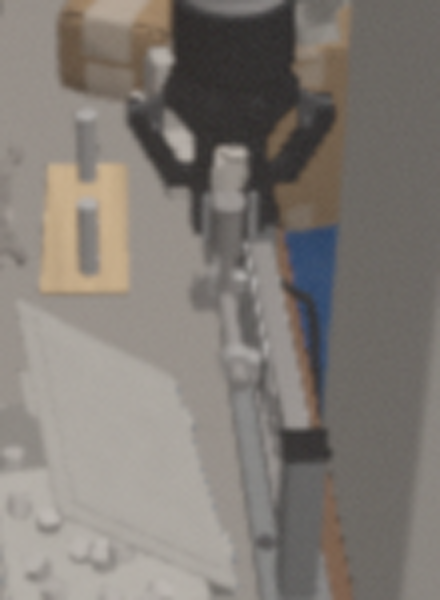

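>>> apply_moves(moves=[0,0,0,-0.6,0,0,0,0,0,0,-1.4,0,0,0,0,0,0,-2.2,0,0,0,0,0,0,-3,0,0,0,0,0,0,-4,0,0,0,0,0,0,-4,0,0,0,0,0,0,-4,0,0,0])

```text
time: 12.5
ee_pos: [498.2, -57.2, 163.4]
tool_rot: [[1.0, 0.002, -0.001], [0.001, -0.001, 1.0], [0.002, -1.0, -0.001]]
contact_force: [6.2, -0.9, -4.6]
grip_width: 20.9
```

```bash
python3 go.py 497 -17 163 0;python3 - <<'E'
from h import *
for n in("side",):
    cv2.imwrite(f"pics/{n}11.png",bot.capture(n)[...,::-1])
crop("pics/side11.png","pics/s14.png",290,120,400,270,4)
E
```

```text
pos [498.2 -57.2 163.4] yaw 0.05 t 12.5 grip 20.86464260857626 F [ 6.2 -0.9 -4.6]
shift cm [-0.11  0.04  4.02] turn [0.001 0.001 0.002]
```

View pics/s14.png

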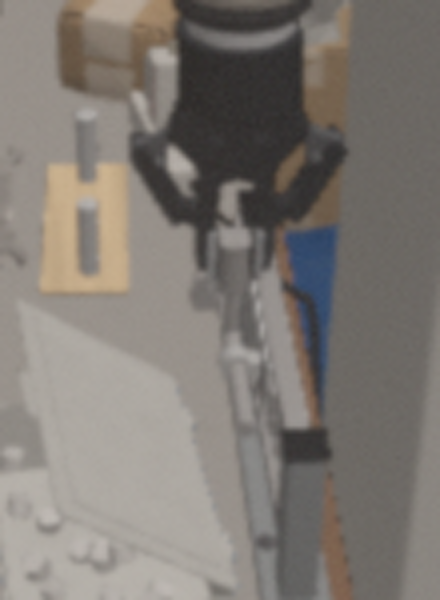

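>>> apply_moves(moves=[0,0.7,0,0.16,0,0.06,0,0,1.4,0,0.28,0,0.12,0,0,2.1,0,0.36,0,0.18,0,0,2.8,0,0.4,0,0.24,0,0,3.5,0,0.38,0,0.3,0,0,3.5,0,0.38,0,0.3,0])

```text
time: 13.15
ee_pos: [531.4, -52.4, 162.4]
tool_rot: [[0.956, -0.004, 0.294], [-0.294, 0.0, 0.956], [-0.004, -1.0, -0.001]]
contact_force: [-2.3, 0.7, -3.4]
grip_width: 21.3
```

```bash
python3 go.py 498.2 -57.2 163 0;python3 - <<'E'
from h import *
for n in("side","top"):
    cv2.imwrite(f"pics/{n}12.png",bot.capture(n)[...,::-1])
crop("pics/side12.png","pics/s15.png",290,120,400,270,4)
E
```

```text
pos [531.4 -52.4 162.4] yaw -17.12 t 13.15 grip 21.298066194727163 F [-2.3  0.7 -3.4]
shift cm [-3.03 -0.05 -1.44] turn [ 0.    -0.299 -0.004]
```

View pics/s15.png

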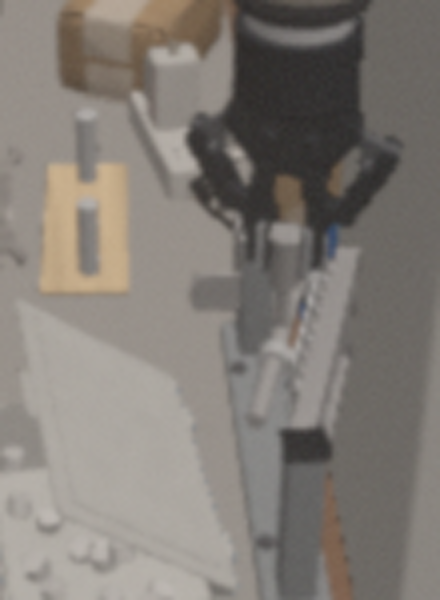

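>>> apply_moves(moves=[0,0.7,0,0.16,0,0.06,0,0,1.4,0,0.28,0,0.12,0,0,2.1,0,0.36,0,0.18,0,0,2.8,0,0.4,0,0.24,0,0,2.8,0,0.4,0,0.24,0,0,2.8,0,0.4,0,0.24,0])

```text
time: 13.85
ee_pos: [559.2, -56.1, 162.8]
tool_rot: [[0.86, -0.003, 0.511], [-0.511, 0.001, 0.86], [-0.002, -1.0, -0.001]]
contact_force: [-4.0, 2.3, -3.2]
grip_width: 20.8
```

```bash
python3 go.py 498.2 -57.2 163 0;python3 - <<'E'
from h import *
for n in("side","top"):
    cv2.imwrite(f"pics/{n}13.png",bot.capture(n)[...,::-1])
crop("pics/side13.png","pics/s16.png",290,120,400,270,4)
crop("pics/top13.png","pics/t16.png",180,145,450,245,2.9)
crop("pics/side13.png","pics/s17.png",290,270,400,340,6)
s=bot.sense(); print(s['time'],s['ee_pos'],s['contact_force'],s['grip_width'],np.abs(s['dq']).max())
E
```

```text
pos [559.2 -56.1 162.8] yaw -30.7 t 13.85 grip 20.831267101858295 F [-4.   2.3 -3.2]
shift cm [-5.19 -0.01 -3.2 ] turn [ 0.    -0.536 -0.003]
13.95 [559.32440491 -56.1917938  162.98961991] [-4.27845747  1.14341496 -3.68324794] 20.987657201535853 0.009126049150952551
```

View pics/s16.png

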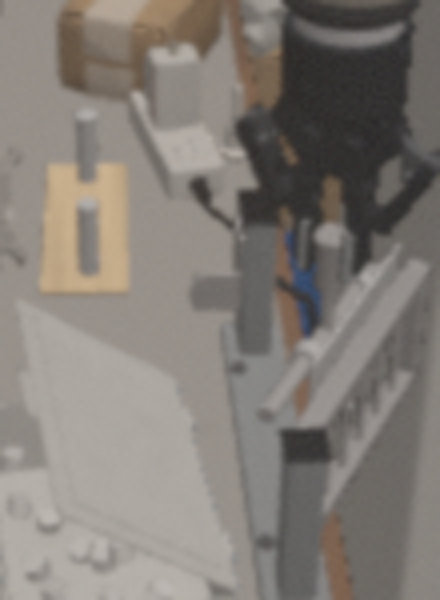

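View pics/t16.png

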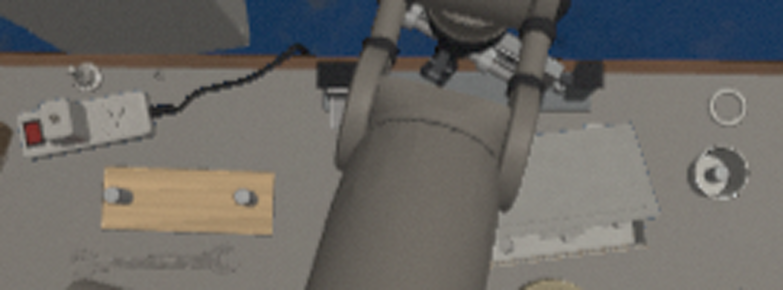

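View pics/s17.png

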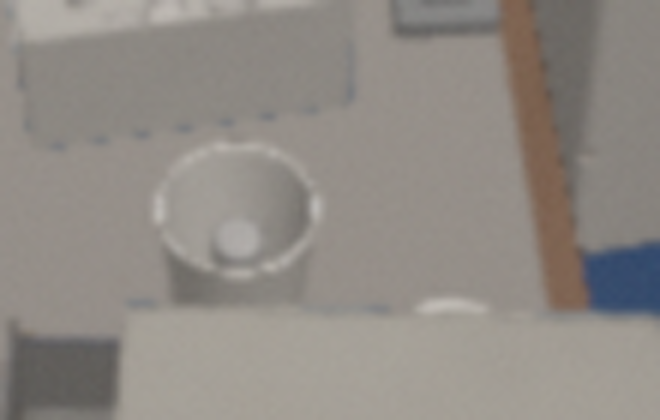

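Run:
```python
from h import *
print(S.plane((372,178.7),191))
bot.hand_in(); s=bot.sense(); print(s['time'],s['ee_pos'],s['contact_force'],s['grip_width'])
```

```text
[557.66558634 -62.01953456 191.        ]
the job is handed in; nothing more can be done
the job is handed in; nothing more can be done
```

I put the short middle pin in the white beaker, then opened the gate and left it about 30° open. The gripper is still closed on the knob, and I handed the job in at about 14 s.

**Pin:** The last pictures show the pin inside the upright beaker. The two good pins are still standing on the board. The spanner and both white rings look unmoved; I judged the bystanders by eye only.

**Bolt and gate:** I lifted the bolt about 19 mm and drew it about 40 mm, past the 27 mm needed. From the tool position, the gate stands at about 0.52 rad and the draw is about 39 mm.

**Hold:** The arm was still, with about 6 N on the tool from the gate spring and the weight of the bolt. The opening was steady at 21 mm, on a button that is 25 mm wide, so the pads seem to give a little.

**Limits of the checks:** A rough single-view check put the knob at (558, -62), about 6 mm in y from the tool position (559, -56). I took that as pixel error rather than slip. The draw and gate angle are worked out from the tool position, not measured directly. The state could not be read after hand-in, so nothing is checked beyond that point.

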